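# Load the drill-jig cassette and lift it out of its dock by the catches

### The job

Set the drilled aluminium block and the round brass bush fully down into the pockets of the blue cassette that match their shapes, and let go of them. Then pinch the cassette's two orange side catches together and lift the cassette, level and with both parts still in it, about 10 cm straight up out of its dock; finish holding it there, still and clear of the dock, without putting it down or letting go. Leave the other things on the bench where they are.

Things in the scene. Friction and masses are not known exactly. Their poses are not given: they have to be found in the camera images.
- cassette: Blue cassette, locked in the dock at the start; grey tower (22 x 34 mm, 50 mm high) between two orange catches. Origin: underside, below the tower; z up, x along its length towards the rectangular pocket, y towards the left catch. x from -70 to +100 mm, 54 mm wide, plates 16 mm high, about 0.3 kg empty. Lift it straight along z: 1.5 mm play a side in the dock.
- dock: Fixed steel plate, 198 x 100 x 6 mm, on the bench, with lips 8 mm high round the cassette; beside each catch a post with a ledge over the catch's tooth. Origin: at bench level under the tower, axes as the docked cassette's, whose underside is 6 mm above the bench. The posts (28 mm along x) begin 34 mm from the middle line, tops 24.5 mm above the bench.
- nest_block (a point): Centre of the floor of the rectangular pocket (67 x 43 mm, long side along the cassette's x, 10 mm deep, floor 6 mm above the cassette's underside). At (60, 0, 6) mm in the cassette's frame; the axes are the cassette's.
- nest_bush (a point): Centre of the floor of the round pocket (35 mm across, 10 mm deep, floor 6 mm above the cassette's underside). At (-46, 0, 6) mm in the cassette's frame.
- catch_left (a joint): Sliding orange catch on the cassette's +y side: 0 m sprung out and locked, up to 0.007 pressed in towards the tower; past about 0.004 its tooth is clear of the dock's ledge. The spring takes 2 N to start and 5.5 N fully in; let go, it springs out again.
- catch_right (a joint): The same catch on the cassette's -y side: 0 m locked, up to 0.007 pressed in.
- pad_left (a point): Middle of the outer face of the left catch's upright paddle (22 mm wide along x, 6 mm thick, top 52 mm above the cassette's underside), at (0, 32, 39) mm in the cassette's frame when out. Over their outer faces the paddles are 64 mm apart when out and 50 mm when both are fully in; pinched there, they carry the loaded cassette.
- pad_right (a point): Middle of the outer face of the right catch's paddle, at (0, -32, 39) mm in the cassette's frame when out.
- jig_block: Whitish drilled aluminium block, 38 x 62 x 28 mm (its x, y, z), about 0.13 kg. Origin: centre of the underside. It lies flat; its long axis is its own y, which goes along the cassette's x in the pocket (either way round).
- bush: Round brass drill bush with a dark ring, 30 mm across and 34 mm high, about 0.11 kg, standing upright. Origin: centre of the underside, z along its axis.
- screwdriver_clear: Bystander: yellow and black screwdriver; leave it alone.
- black_box: Bystander: black card box; leave it alone.
- screwdriver_red: Bystander: red-handled screwdriver; leave it alone.
- grease_tin: Bystander: flat red tin; leave it alone.
- nut_cup: Bystander: black cup of nuts; leave it alone.
- tape_measure: Bystander: tape measure; leave it alone.
- clamp_spring: Bystander: orange spring clamp; leave it alone.
- glue_tube: Bystander: red glue tube; leave it alone.
There are look-alikes about, which are no part of the job. What is meant by the bush is not red or turquoise, and is the smaller of those in its own colour.

How it is judged:
By the outcome, as a careful person would: the job done as asked, in the order asked, and still so for the second after the job is handed in, while the arm keeps its last pose, push and grip.
It also fails if it takes over 69 s, if anything falls off the work surface, if the arm or the gripper's body presses on something with over 40 N, if the wrist force passes 120 N, or if a joint passes its speed limit or range.

### The arm

A 7-joint arm with a two-finger parallel gripper is mounted at the origin on a cart in front of the work surface, level with it; the furniture and walls round the work are solid. World frame = base frame: x ahead of the robot, y to its left, z up, the work surface at z = 0. Lengths are in m, angles in rad, forces in N, time in s.
With the tool pointing down it reaches from about 0.4 to 0.85 m from the base axis. Payload 10.4 kg.
Tool frame: the origin (TCP) lies midway between the tips of the shut fingers; the grasp point (between the pads) lies 19 mm behind it; z points along the fingers, y is the line along which they close (so a half turn about z gives the same grasp; the last joint's range is limited). The gripper opens to 87 mm and grips with 3 to 60 N. Pads are 19 mm wide; open, the fingers measure 117 mm over their backs; the gripper's body (75 mm by 190 mm) begins 51 mm behind the grasp point.
Start: joints at [-1.369, 0.332, -0.065, 1.46, 0.022, 1.35, -0.088], TCP at [0.139, 0.609, 0.223] pointing down, gripper open.
Joint ranges: [-2.6, 2.6], [-0.5, 2.12], [-1.47, 1.34], [0.16, 2.42], [-1.27, 4.41], [0.06, 2.06], [-2.6, 2.6]. Speed limits (rad/s): [2.22, 2.22, 2.79, 2.79, 3.14, 3.14, 3.14].

### API

Orientations are given as a unit quaternion [x, y, z, w].
In Python, from bench import r gives the robot as it stands.
- The arm moves only by the tool arm_command, never from a script. Its argument "moves" is one flat list of numbers, 4 for each row, row after row: the shift along the tool's x, y, z in cm, then the turn about the tool's z in degrees. A call has 1 to 12 rows; each row shifts and turns the commanded pose from where the row before left it, along the tool's axes as they then stand; what a row does not reach is not made up. A row lasts 1/12 s, in which the tool goes at most 41.7 mm and 7.16 degrees, less where a joint would pass 70% of its speed; a pose out of reach is approached as far as the arm can. A call with a gripper value outside its range is refused whole. "fingers" is the opening in per cent of the stroke, from 0 (shut) to 100 (fully open), set as the call begins (left out, the last holds). The fingers move at their own pace and stop on an object; "squeeze" is the grip in N (left out, the last holds). Time passes only in rows, so rows that do not move let the fingers close. It gives the time, the measured TCP pose, the force, the opening and the grip force at its end, in the units of the state.
- r.read_state(): the state, without advancing time (a new reading comes with each control period).
- r.camera(name): name is "scene" or "top" or "wrist"; returns the picture (400x640x3 uint8, red, green, blue); there is no depth.
- r.camera_info(name): a dict with "fx", "fy", "cx", "cy" (pixels), "origin" and "attitude" of the camera in the world. Camera axes: x right, y up, looking along -z (the intrinsics and any distortion apply to the point x, -y, -z); pixel columns grow to the right and rows downward; lengths in m; the calibration is good to about 2 mm. A picture is of the moment at which its call begins: read the wrist's pose just before it. camera_info takes no time and is no camera call; for the wrist camera it gives the pose at the moment of the call.
- r.close_job(): hands the job in; it is judged then, once.
The state is a dict: "time": time; "joint_positions": joint angles; "joint_vel": joint speeds; "joint_torque": joint torques, N m; "ee_pos": TCP position; "eef_rot": TCP orientation; "ft_force": force on the tool from outside, world axes, zero at the start; "torque": the same for the moment, N m; "width": finger opening in m; "grip_force": force on a finger pad.
Only numpy, scipy, OpenCV 4.12 (cv2) and the standard library are available. Lean on these libraries where they do the work, as an engineer would, in place of code of your own. Each camera call takes 0.05 s, during which the arm holds its last target. There are 200 camera calls.

## Working session

There is one attempt and no reset: what is moved stays moved. The work goes in short steps, Python scripts to look and compute and a tool call to move; the robot and the scene stay as the last step left them, time stands still between calls to the robot, and variables do not carry over. Pictures are saved under pics/ and viewed, at most 10 in all, crops included, and the job is handed in when it is done.

Besides the shell and the picture viewer there is one more tool, called after ">>>" as name(argument=value, ...) on one line, values as JSON. arm_command: Moves the arm, as the interface text tells. Its arguments: {"type":"object","properties":{"moves":{"type":"array"},"fingers":{"type":"number"},"squeeze":{"type":"number"}},"required":["moves"]}

```bash
ls; mkdir -p pics
python3 - <<'E'
from bench import r
import cv2
for n in ["scene","top"]:
    cv2.imwrite(f"pics/{n}0.png",cv2.cvtColor(r.camera(n),cv2.COLOR_RGB2BGR)); print(n,r.camera_info(n))
print(r.camera_info("wrist")); print(r.read_state())
E
```

```text
pics
scene {'fx': 512.0794866089996, 'fy': 512.0794866089996, 'cx': 315.9272180889835, 'cy': 199.87521879170436, 'origin': array([-0.76776126, -0.83984907,  0.94934528]), 'attitude': array([ 0.44143412, -0.24159137, -0.3975348 ,  0.76729109])}
top {'fx': 397.69000166119037, 'fy': 397.69000166119037, 'cx': 321.68187873942463, 'cy': 198.37957827160352, 'origin': array([0.256859  , 0.04144207, 1.50333513]), 'attitude': array([ 0.06920725, -0.05920127, -0.70039139,  0.70792476])}
{'fx': 331.56955219068914, 'fy': 331.56955219068914, 'cx': 314.8957780615468, 'cy': 199.3545784385083, 'origin': array([0.06470227, 0.62590518, 0.38285506]), 'attitude': array([-0.11026388, -0.08668301,  0.61748353,  0.77397805])}
{'time': 0.1, 'joint_positions': array([-1.36863621,  0.33281113, -0.06467201,  1.46086175,  0.02158601,
        1.34989434, -0.08853525]), 'joint_vel': array([ 0.00050052, -0.00135328,  0.00024394, -0.00327821, -0.00085182,
        0.00102041, -0.00037709]), 'joint_torque': array([ 1.93487940e-03, -6.24538636e+01,  2.49485811e-02, -3.90719032e+01,
       -6.14179345e-02,  3.65773367e-02,  1.27380863e-04]), 'ee_pos': array([0.13923311, 0.60893742, 0.22182978]), 'eef_rot': array([ 1.12166231e-01,  9.93689251e-01, -6.38386505e-04, -4.52189022e-05]), 'ft_force': array([-0.31960073,  0.36812438, -1.14385349]), 'torque': array([0.05900439, 0.03790719, 0.01211539]), 'grip_force': 0.0, 'width': 0.08722083723950502}
```

View pics/top0.png

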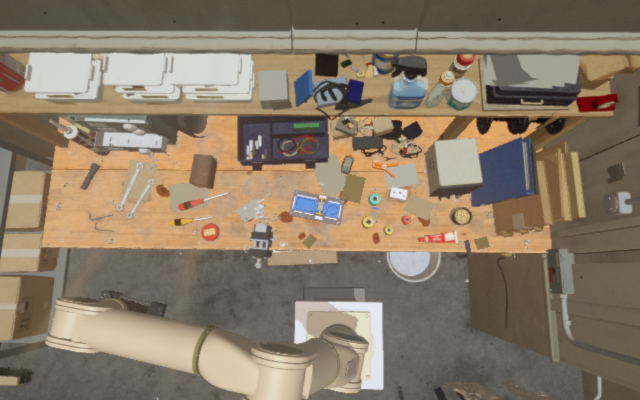

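View pics/scene0.png

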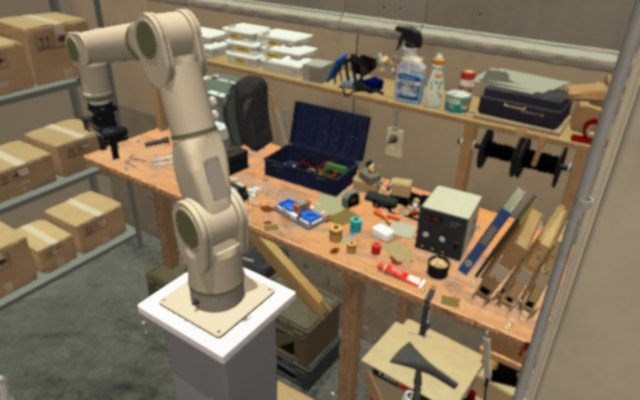

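The top view shows the cassette near (317,207), the white block near (398,193), and brass rings at (368,222) and (389,230), the second smaller. The scene view agrees. Next I enlarge the top view and cast rays.

```bash
cat > h.py <<'E'
import numpy as np, cv2
from scipy.spatial.transform import Rotation as R
from bench import r
def ray(info,px,z):
    """world points on plane z for pixels px (N,2)"""
    px=np.atleast_2d(np.asarray(px,float))
    d=np.c_[(px[:,0]-info["cx"])/info["fx"],-(px[:,1]-info["cy"])/info["fy"],-np.ones(len(px))]
    d=R.from_quat(info["attitude"]).apply(d); o=np.asarray(info["origin"])
    return o+d*((z-o[2])/d[:,2])[:,None]
def proj(info,P):
    p=R.from_quat(info["attitude"]).inv().apply(np.atleast_2d(P)-info["origin"])
    return np.c_[info["cx"]-info["fx"]*p[:,0]/p[:,2], info["cy"]+info["fy"]*p[:,1]/p[:,2]]
def snap(name,f):
    info=r.camera_info(name); im=cv2.cvtColor(r.camera(name),cv2.COLOR_RGB2BGR); cv2.imwrite(f"pics/{f}.png",im); return im,info
def delta(target,yaw=None):
    """move in tool axes (cm) to world TCP target, and turn (deg) to bring tool y along world angle yaw"""
    s=r.read_state(); q=R.from_quat(s["eef_rot"])
    d=q.inv().apply(np.array(target)-s["ee_pos"])*100
    y=q.apply([0,1,0]); cur=np.degrees(np.arctan2(y[1],y[0])); t=None
    if yaw is not None: t=-((yaw-cur+90)%180-90)
    print("t",s["time"],"tcp",s["ee_pos"].round(4),"tooly",cur.round(2),"delta cm",d.round(2),"turn",t)
E
python3 - <<'E'
from h import *
im=cv2.imread("pics/top0.png"); i=r.camera_info("top")
cv2.imwrite("pics/topz.png",cv2.resize(im[160:260,270:430],None,fx=5,fy=5,interpolation=cv2.INTER_CUBIC))
print(ray(i,[[317,207]],.02),ray(i,[[398,193]],.028),ray(i,[[368,222],[389,230]],.034))
delta([.139,.609,.22]); print(R.from_quat(r.read_state()["eef_rot"]).as_matrix().round(3))
E
```

```text
[[0.49623358 0.08145282 0.02      ]] [[ 0.55140655 -0.2236105   0.028     ]] [[ 0.43946004 -0.10899774  0.034     ]
 [ 0.41052394 -0.18619625  0.034     ]]
t 0.1 tcp [0.1392 0.6089 0.2218] tooly 77.12 delta cm [0.02 0.   0.18] turn None
[[-0.975  0.223 -0.   ]
 [ 0.223  0.975 -0.001]
 [-0.    -0.001 -1.   ]]
```

View pics/topz.png

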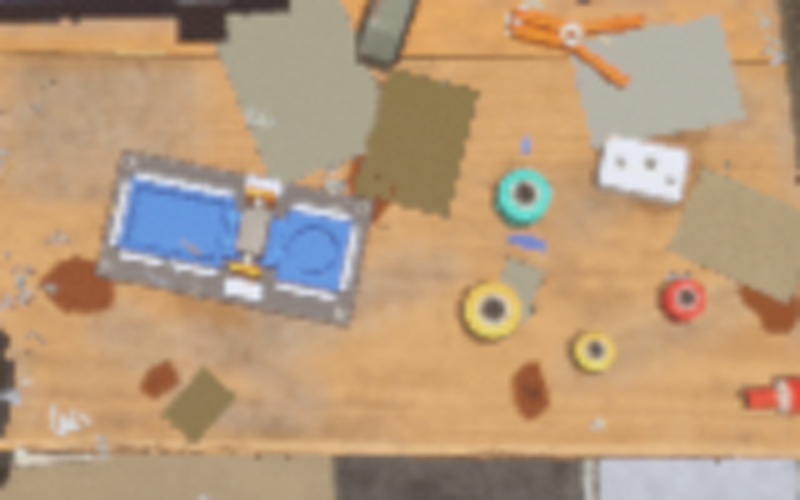

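The enlargement shows:
- cassette tower at (252,227), rectangular pocket to its left and round pocket to its right
- block at (643,168)
- small brass bush at (595,351), and the larger brass decoy at (492,310)

I swing there along an arc.

>>> arm_command(moves=[-4,-1,0,4,-4,-1,0,4,-4,-1,0,4,-4,-1,0,4,-4,-1,0,4,-4,-1,0,4,-4,-1,0,4,-4,-1,0,4,-4,-1,0,4,-4,-1,0,4,-4,-1,0,4,-4,-1,0,4])

```text
time: 1.1
ee_pos: [0.4557, 0.245, 0.2223]
eef_rot: [0.508, 0.861, -0.0, -0.0]
ft_force: [0.7, 0.8, 0.5]
width: 0.0874
grip_force: 0.0
```

Run:
```python
from h import *
delta([.48,-.12,.24],-10)
```

```text
t 1.1 tcp [0.4557 0.245  0.2223] tooly 28.91 delta cm [-33.13 -15.52  -1.77] turn 38.90731384664217
```

>>> arm_command(moves=[-3.7,-0.4,-0.2,3.9,-3.7,-0.4,-0.2,3.9,-3.7,-0.4,-0.2,3.9,-3.7,-0.4,-0.2,3.9,-3.7,-0.4,-0.2,3.9,-3.7,-0.4,-0.2,3.9,-3.7,-0.4,-0.2,3.9,-3.7,-0.4,-0.2,3.9,-3.7,-0.4,-0.2,3.9,-3.7,-0.4,-0.2,3.9,0,0,0,0,0,0,0,0])

```text
time: 2.1
ee_pos: [0.4888, -0.1185, 0.2426]
eef_rot: [0.767, 0.642, 0.0, -0.0]
ft_force: [0.7, 1.2, 1.1]
width: 0.0869
grip_force: 0.0
```

Run:
```python
from h import *
im,i=snap("wrist","w1"); delta([.48,-.12,.24],-10); print(i)
print(proj(i,[[.5,.08,.02],[.551,-.224,.028],[.41,-.186,.034]]))
```

```text
t 2.15 tcp [ 0.4893 -0.1165  0.2424] tooly -9.92 delta cm [-0.51 -0.85  0.24] turn 0.0806492755424415
{'fx': 331.56955219068914, 'fy': 331.56955219068914, 'cx': 314.8957780615468, 'cy': 199.3545784385083, 'origin': array([ 0.50141202, -0.04403817,  0.40361952]), 'attitude': array([-0.13934322,  0.01163891, -0.0872558 ,  0.98632369])}
[[291.4637513  -21.7835625 ]
 [379.85271174 246.40122406]
 [260.27424511 238.800451  ]]
```

View pics/w1.png

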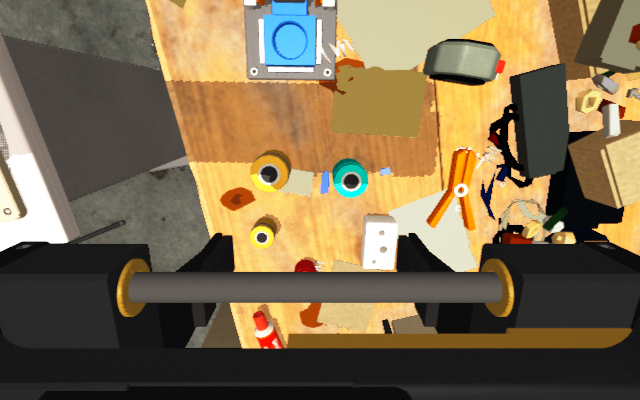

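The wrist view shows the block at (379,242), with its lower end by the rod, the bush at (262,238), the larger brass decoy at (268,175), and the round pocket at (290,40). I move a little further so the block is fully clear, then measure.

>>> arm_command(moves=[-3,0,0,0,-3,0,0,0,0,0,0,0,0,0,0,0])

```text
time: 2.48
ee_pos: [0.4791, -0.1754, 0.2423]
eef_rot: [0.765, 0.643, -0.0, -0.0]
ft_force: [-0.3, 0.7, -0.2]
width: 0.087
grip_force: 0.0
```

Run:
```python
from h import *
im,i=snap("wrist","w2"); delta([.48,-.12,.24],-10)
hsv=cv2.cvtColor(im,cv2.COLOR_BGR2HSV)
u=proj(i,[[.551,-.224,.028],[.41,-.186,.034]]).round().astype(int); print(u)
m=cv2.inRange(hsv,(0,0,150),(180,60,255)); y=cv2.inRange(hsv,(18,120,120),(35,255,255))
for nm,mm,c in (("block",m,u[0]),("bush",y,u[1])):
    n,l,s,ce=cv2.connectedComponentsWithStats(mm)
    for k in range(1,n):
        if s[k][4]>80 and np.hypot(*(ce[k]-c))<60: print(nm,s[k],ce[k])
cv2.imwrite("pics/w2z.png",cv2.resize(im[130:270,220:420],None,fx=4,fy=4,interpolation=cv2.INTER_CUBIC))
```

```text
t 2.5333 tcp [ 0.4795 -0.1741  0.2422] tooly -9.79 delta cm [ 5.34 -0.87  0.22] turn 0.2110392424238654
[[382 202]
 [258 192]]
block [ 363  144  120  104 7323] [422.80636351 198.22326915]
bush [  192   135   168   137 10693] [270.75507341 206.4850837 ]
```

View pics/w2z.png

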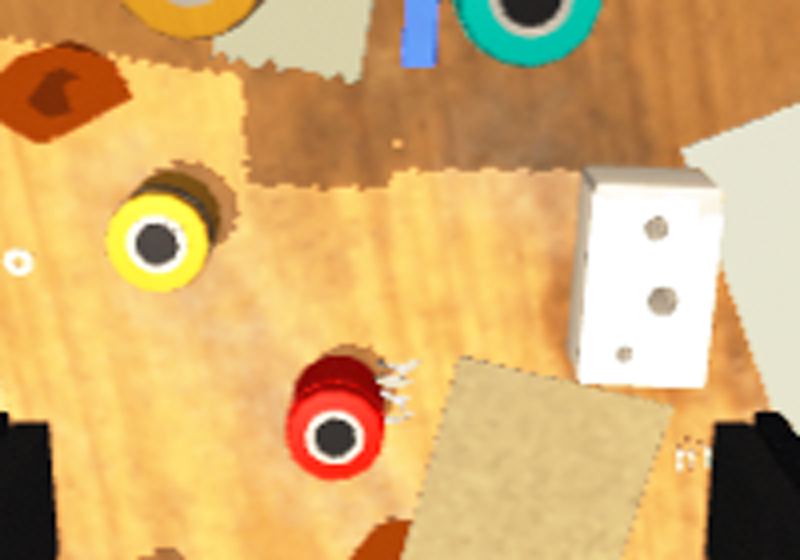

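The crop shows the block's top-face corners at about (596,188), (721,190), (706,388), (579,382), and the bush's top disc centred at (157,242) with radius about 51. Scale is 4, offset (220,130).

Run:
```python
from h import *
im=cv2.imread("pics/w2.png"); i=r.camera_info("wrist")
g=cv2.cvtColor(im,cv2.COLOR_BGR2HSV)
c=np.array([[596,188],[721,190],[706,388],[579,382]])/4+[220,130]
P=ray(i,c,.028)[:,:2]; print(P.round(4), np.linalg.norm(np.roll(P,-1,0)-P,axis=1).round(4))
ctr=P.mean(0); L=(P[0]+P[1]-P[2]-P[3]); Wd=P[1]+P[2]-P[0]-P[3]
print("block",ctr, np.degrees(np.arctan2(L[1],L[0])), np.degrees(np.arctan2(Wd[1],Wd[0])))
m=cv2.inRange(g[160:210,235:280],(22,150,190),(35,255,255)); cs,_=cv2.findContours(m,cv2.RETR_EXTERNAL,2)
k=max(cs,key=cv2.contourArea); e,rad=cv2.minEnclosingCircle(k); e=np.array(e)+[235,160]
b=ray(i,[e],.034)[0]; print("bush",e,rad,b, rad/331*(i["origin"][2]-.034))
delta([*ctr,.12],np.degrees(np.arctan2(Wd[1],Wd[0])))
```

```text
[[ 0.5398 -0.1904]
 [ 0.5754 -0.1971]
 [ 0.5649 -0.2572]
 [ 0.5273 -0.2488]] [0.0362 0.061  0.0385 0.0597]
block [ 0.5518511  -0.22334032] 79.00501078809235 -11.70390091568585
bush [258.5 190.5] 12.747649192810059 [ 0.4118488  -0.18308878  0.034     ] 0.014220773703089511
t 2.5333 tcp [ 0.4795 -0.1741  0.2422] tooly -9.79 delta cm [-3.62  7.97 12.22] turn 1.9149401581097152
```

>>> arm_command(moves=[-1.2,2.67,1,1.6,-1.2,2.67,3,0,-1.2,2.67,3,0,0,0,3.5,0,0,0,3.5,0,0,0,2,0,0,0,0,0,0,0,0,0], fingers=75)

```text
time: 3.2
ee_pos: [0.5508, -0.2239, 0.0822]
eef_rot: [0.774, 0.634, -0.001, -0.001]
ft_force: [0.9, -0.0, 1.4]
width: 0.0655
grip_force: 0.0
```

Run:
```python
from h import *
delta([.5519,-.2233,.0125],-11.3)
```

```text
t 3.2 tcp [ 0.5508 -0.2239  0.0822] tooly -11.34 delta cm [0.07 0.11 6.97] turn -0.044136162961038394
```

>>> arm_command(moves=[0,0.1,2.5,0,0,0,2.5,0,0,0,1.5,0,0,0,0.5,0,0,0,0,0,0,0,0,0])

```text
time: 3.7
ee_pos: [0.553, -0.2259, 0.0147]
eef_rot: [0.774, 0.633, 0.001, 0.001]
ft_force: [-1.0, -0.6, 0.6]
width: 0.0654
grip_force: 0.0
```

>>> arm_command(moves=[0,0,0,0,0,0,0,0,0,0,0,0,0,0,0,0,0,0,0,0,0,0,0,0], fingers=20, squeeze=25)

```text
time: 4.2
ee_pos: [0.5517, -0.226, 0.0131]
eef_rot: [0.774, 0.633, 0.0, 0.0]
ft_force: [-0.7, 1.4, 3.0]
width: 0.0374
grip_force: 25.0
```

>>> arm_command(moves=[0,0,-2,0,0,0,-3,0,0,0,-3,0,3,-1.3,-2.5,0,3,-1.4,-2.5,0,3,-1.4,-2.5,0,3,-1.4,-2,0,3,-1.4,-1.2,0,3,-1.4,0,0,3,-1.3,0,0,0,0,0,0,0,0,0,0])

```text
time: 5.2
ee_pos: [0.4989, 0.0008, 0.1998]
eef_rot: [0.773, 0.634, 0.0, -0.0]
ft_force: [0.9, -1.7, -1.4]
width: 0.0375
grip_force: 25.0
```

Run:
```python
from h import *
im,i=snap("wrist","w3"); delta([.5,0,.2],-11)
```

```text
t 5.25 tcp [ 0.4992 -0.0009  0.1998] tooly -11.41 delta cm [ 0.11  0.06 -0.02] turn -0.41051014761923454
```

View pics/w3.png

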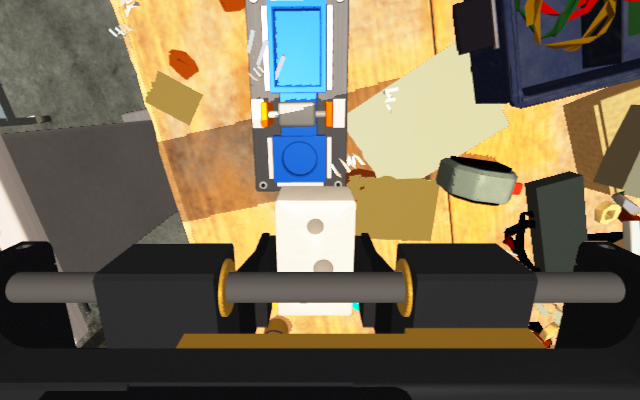

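The view shows the rectangular pocket at about (272–326, 8–88), the round pocket at about (299,157), and the held block with its front top edge near row 197. I zoom in for corners.

Run:
```python
from h import *
im=cv2.imread("pics/w3.png")
a=cv2.resize(im[0:190,240:360],None,fx=3.1,fy=3.1,interpolation=cv2.INTER_CUBIC)
b=cv2.resize(im[175:275,260:375],None,fx=3.4,fy=3.4,interpolation=cv2.INTER_CUBIC)
o=np.zeros((590,790,3),np.uint8); o[:a.shape[0],:a.shape[1]]=a; o[:b.shape[0],390:390+b.shape[1]]=b
cv2.imwrite("pics/w3z.png",o); print(a.shape,b.shape)
```

```text
(589, 372, 3) (340, 391, 3)
```

View pics/w3z.png

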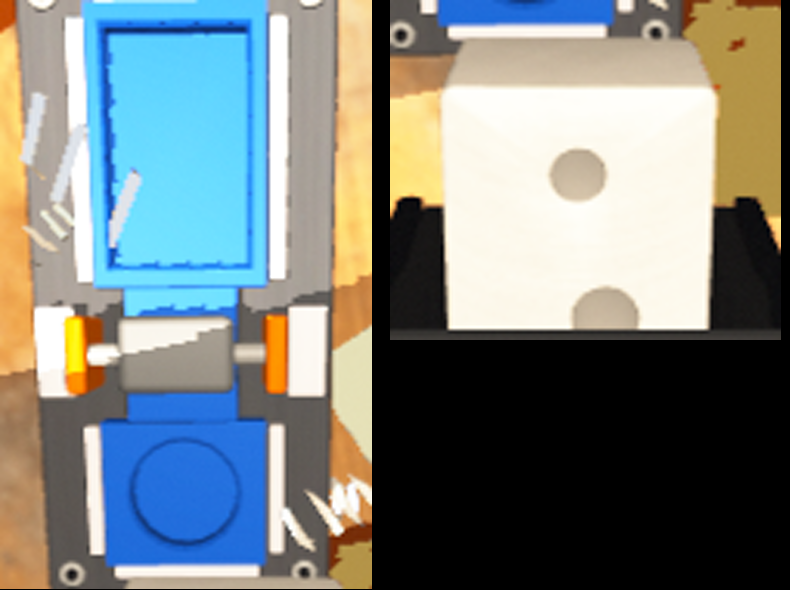

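Crop (a), scale 3.1, offset (240,0): round rim centre (185,492); rectangular pocket rim rows 20 and 270; plate edges x 84–268 (mid 177); tower top centre (176,356). Crop (b), scale 3.4, offset (260,175), measured in x from 390: block top front corners (53,88) and (325,88).

```bash
cat > cas.py <<'E'
from h import *
i=r.camera_info("wrist")
C=lambda *p:np.array(p)/3.1+[240,0]
c=ray(i,C([185,492]),.022)[0]; e=ray(i,C([174.5,20],[181,270]),.022); pl=ray(i,C([84,20],[268,20],[90,275],[268,275],[104,421],[266,421],[104,565],[266,565]),.022)
t=ray(i,C([176,356]),.056)[0]
print("circle",c,"edges",e[:,:2],"tower",t)
print("dist",np.linalg.norm(e-c,axis=1),np.linalg.norm(t[:2]-c[:2]),"plate w",[np.linalg.norm(pl[k+1]-pl[k]) for k in (0,2,4,6)])
m=(pl[0::2]+pl[1::2])/2; print("mids",m[:,:2])
pts=np.vstack([m[:,:2],c[None,:2],e[:,:2].mean(0)[None]])
vx,vy,x0,y0=cv2.fitLine(pts.astype(np.float32),2,0,.01,.01).ravel(); v=np.array([vx,vy]); v*=np.sign(v[1])
print("yaw x",np.degrees(np.arctan2(v[1],v[0])))
a=np.array([x0,y0]); s=lambda p:(p-a)@v
org=np.mean([s(c[:2])+.046,s(e[0,:2])-.0935,s(e[1,:2])-.0265]); print("offs",s(c[:2])+.046,s(e[0,:2])-.0935,s(e[1,:2])-.0265,s(t[:2]))
o=a+v*org; print("cassette origin",o,"block nest",o+v*.06,"bush nest",o-v*.046)
st=r.read_state(); b=ray(i,np.array([[53,88],[325,88]])/3.4+[260,175],st["ee_pos"][2]-.0131+.028)
print("block front edge",b[:,:2],np.linalg.norm(b[1]-b[0])); bm=b.mean(0)[:2]-v*.031
q=R.from_quat(st["eef_rot"]); print("block ctr rel tcp (tool)",q.inv().apply([*(bm-st["ee_pos"][:2]),0])*1000)
E
python3 cas.py
```

```text
circle [0.48780194 0.02300618 0.022     ] edges [[0.51402086 0.15989415]
 [0.50120946 0.09144725]] tower [0.49608966 0.06698273 0.056     ]
dist [0.13937628 0.06974197] 0.044750684521065405 plate w [np.float64(0.0540455590908542), np.float64(0.055696004581915336), np.float64(0.05265806191712135), np.float64(0.054754584323625476)]
mids [[ 0.514455    0.15980687]
 [ 0.50028546  0.09011998]
 [ 0.49267184  0.04569142]
 [ 0.48259998 -0.00124766]]
yaw x 78.964226
offs -0.005765141540485033 -0.005889650258296492 -0.008523199825740357 -0.007015356571320929
cassette origin [0.49628405 0.06723963] block nest [0.50776937 0.1261301 ] bush nest [0.48747865 0.02209027]
block front edge [[0.48748229 0.03469757]
 [0.52350019 0.02743545]] 0.036742719443881904
block ctr rel tcp (tool) [1.61384588e+00 7.85977496e-02 5.02784506e-05]
```

Run:
```python
from h import *
delta([.5075,.1246,.06],-11)
```

```text
t 5.25 tcp [ 0.4992 -0.0009  0.1998] tooly -11.41 delta cm [12.47 -1.66 13.98] turn -0.41051014761923454
```

>>> arm_command(moves=[3,-0.4,0,-0.4,3.2,-0.4,0,0,3.2,-0.4,1,0,3.1,-0.46,2,0,0,0,3,0,0,0,3,0,0,0,3,0,0,0,2,0,0,0,0,0,0,0,0,0,0,0,0,0])

```text
time: 6.17
ee_pos: [0.5085, 0.124, 0.0612]
eef_rot: [0.773, 0.635, 0.001, 0.0]
ft_force: [-0.1, -0.9, -0.7]
width: 0.0377
grip_force: 25.0
```

Run:
```python
from h import *
delta([.5075,.1246,.0255],-11)
```

```text
t 6.1667 tcp [0.5085 0.124  0.0612] tooly -11.17 delta cm [ 0.04 -0.12  3.57] turn -0.1670473101984271
```

>>> arm_command(moves=[0,-0.05,1,0,0,0,0.7,0,0,0,0.5,0,0,0,0.5,0,0,0,0.3,0,0,0,0.3,0,0,0,0.2,0,0,0,0,0,0,0,0,0])

```text
time: 6.92
ee_pos: [0.507, 0.1249, 0.0251]
eef_rot: [0.772, 0.636, 0.0, -0.0]
ft_force: [-1.6, -0.3, 1.4]
width: 0.0379
grip_force: 25.0
```

Run:
```python
from h import *
im,i=snap("scene","s1");delta([.5075,.1246,.0255],-11); print(r.read_state()["ft_force"])
```

```text
t 6.9667 tcp [0.507  0.1249 0.0251] tooly -11.08 delta cm [-0.02  0.06 -0.04] turn -0.08039664178529904
[-0.69215914 -0.52492291  0.69792739]
```

>>> arm_command(moves=[0,0,0,0,0,0,0,0,0,0,0,0,0,0,0,0,0,0,-1,0,0,0,-2.5,0,0,0,-3.5,0,0,0,-3.5,0], fingers=62)

```text
time: 7.63
ee_pos: [0.5063, 0.1243, 0.1314]
eef_rot: [0.772, 0.635, -0.001, 0.0]
ft_force: [0.0, 1.0, 0.8]
width: 0.0539
grip_force: 0.0
```

>>> arm_command(moves=[-4,-0.43,0,0,-4,-0.43,0,0,-4,-0.43,0,0,-4,-0.43,0,0,-4,-0.43,0,0,-4,-0.43,0,0,-4,-0.43,0,0,-4,-0.43,0,0,0,0,2,0,0,0,2,0,0,0,0,0,0,0,0,0])

```text
time: 8.63
ee_pos: [0.411, -0.1826, 0.09]
eef_rot: [0.772, 0.635, -0.001, -0.0]
ft_force: [0.2, -0.2, 0.8]
width: 0.0541
grip_force: 0.0
```

Run:
```python
from h import *
delta([.4118,-.1831,.0135],-11)
```

```text
t 8.6333 tcp [ 0.411  -0.1826  0.09  ] tooly -11.1 delta cm [-0.03  0.1   7.65] turn -0.1024028663554617
```

>>> arm_command(moves=[0,0.08,2.5,0,0,0,2.5,0,0,0,1.7,0,0,0,0.9,0,0,0,0,0,0,0,0,0])

```text
time: 9.13
ee_pos: [0.413, -0.1827, 0.0148]
eef_rot: [0.772, 0.636, 0.0, 0.0]
ft_force: [-0.4, 0.0, -0.4]
width: 0.0538
grip_force: 0.0
```

>>> arm_command(moves=[0,0,0,0,0,0,0,0,0,0,0,0,0,0,0,0,0,0,0,0,0,0,0,0], fingers=15, squeeze=25)

```text
time: 9.63
ee_pos: [0.4126, -0.1827, 0.0142]
eef_rot: [0.772, 0.636, 0.0, 0.0]
ft_force: [-2.0, 0.3, 5.8]
width: 0.0296
grip_force: 25.0
```

>>> arm_command(moves=[0,0,-2,0,0,0,-3,0,0,0,-3,0,2.9,0.5,-2.5,0,2.9,0.5,-2.5,0,2.9,0.5,-2.5,0,2.9,0.5,-2,0,2.9,0.5,-1.1,0,2.9,0.5,0,0,0,0,0,0,0,0,0,0,0,0,0,0])

```text
time: 10.63
ee_pos: [0.4747, -0.0186, 0.1994]
eef_rot: [0.772, 0.635, -0.001, -0.0]
ft_force: [-0.7, -0.6, -0.5]
width: 0.0292
grip_force: 25.0
```

Run:
```python
from h import *
im,i=snap("wrist","w4"); delta([.475,-.02,.2],-11)
a=cv2.resize(im[0:270,240:400],None,fx=2.2,fy=2.2,interpolation=cv2.INTER_CUBIC)
b=cv2.resize(im[115:275,255:375],None,fx=3.5,fy=3.5,interpolation=cv2.INTER_CUBIC)
o=np.zeros((594,790,3),np.uint8); o[:a.shape[0],:a.shape[1]]=a; o[:b.shape[0],360:360+b.shape[1]]=b
cv2.imwrite("pics/w4z.png",o)
```

```text
t 10.6833 tcp [ 0.4747 -0.0189  0.1995] tooly -11.17 delta cm [-0.1   0.05 -0.05] turn -0.16625410160526144
```

View pics/w4z.png

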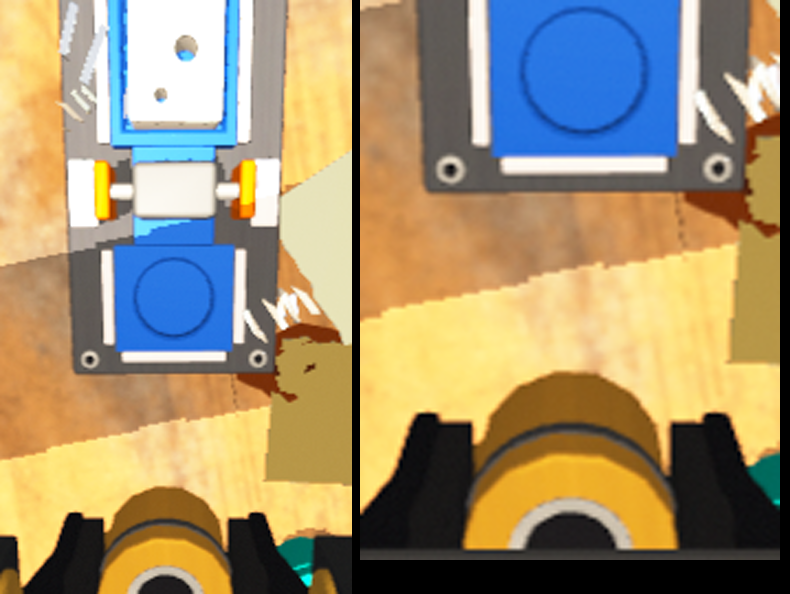

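The block sits down in its pocket. In crop (b), scale 3.5, offset (255,115), x measured from 360: round rim centre (584,71); bush ring top at row 498 and centre about (571,558).

Run:
```python
from h import *
i=r.camera_info("wrist"); st=r.read_state(); q=R.from_quat(st["eef_rot"])
f=lambda x,y:[255+(x-360)/3.5,115+y/3.5]
c=ray(i,[f(584,71)],.022)[0]; b=ray(i,[f(571,558),f(571,452),f(466,552),f(677,552)],st["ee_pos"][2]+.020)
print("circle",c,"bush pts",b[:,:2],"rel tcp tool mm",(q.inv().apply(b-st["ee_pos"])*1000).round(1))
delta([.4876,.0226,.065],-11); delta([*c[:2],.065],-11)
```

```text
circle [0.48710046 0.0243876  0.022     ] bush pts [[ 0.47405314 -0.02098373]
 [ 0.4770486  -0.00574056]
 [ 0.46031241 -0.01735511]
 [ 0.48827586 -0.02286717]] rel tcp tool mm [[ -2.2  -0.3 -20. ]
 [ 13.4  -0.3 -20. ]
 [ -1.3 -14.5 -20. ]
 [ -1.3  14.  -20. ]]
t 10.6833 tcp [ 0.4747 -0.0189  0.1995] tooly -11.17 delta cm [ 4.33  0.47 13.45] turn -0.16625410160526144
t 10.6833 tcp [ 0.4747 -0.0189  0.1995] tooly -11.17 delta cm [ 4.49  0.39 13.45] turn -0.16625410160526144
```

>>> arm_command(moves=[2.3,0.2,1,-0.2,2.27,0.23,2.4,0,0,0,3,0,0,0,3,0,0,0,3,0,0,0,1,0,0,0,0,0,0,0,0,0,0,0,0,0])

```text
time: 11.43
ee_pos: [0.4893, 0.026, 0.0676]
eef_rot: [0.771, 0.637, 0.001, 0.0]
ft_force: [-0.0, 0.0, -1.0]
width: 0.0294
grip_force: 25.0
```

Run:
```python
from h import *
delta([.4873+.0003,.0236+.0015,.0265],-11)
```

```text
t 11.4333 tcp [0.4893 0.026  0.0676] tooly -10.93 delta cm [-0.13 -0.16  4.11] turn 0.07128251288450826
```

>>> arm_command(moves=[-0.05,-0.1,1,0,0,0,0.8,0,0,0,0.6,0,0,0,0.5,0,0,0,0.4,0,0,0,0.3,0,0,0,0.2,0,0,0,0.2,0,0,0,0,0,0,0,0,0])

```text
time: 12.27
ee_pos: [0.4872, 0.026, 0.0263]
eef_rot: [0.771, 0.637, 0.0, -0.0]
ft_force: [-3.0, -0.4, 4.6]
width: 0.0295
grip_force: 25.0
```

Run:
```python
from h import *
delta([.4876,.0251,.0265],-11); print(r.read_state()["ft_force"])
```

```text
t 12.2667 tcp [0.4872 0.026  0.0263] tooly -10.89 delta cm [-0.08  0.06 -0.02] turn 0.113643205401317
[-3.03695753 -0.41372033  4.57944772]
```

>>> arm_command(moves=[0,0,0,0,0,0,0,0,0,0,0,0,0,0,0,0,0,0,-1,0,0,0,-2.5,0,0,0,-3.5,0,-1,0,-3.5,0,-3,0,-3.5,0,-3.5,0,-3,0,0,0,0,0,0,0,0,0], fingers=55)

```text
time: 13.27
ee_pos: [0.4748, -0.0431, 0.1917]
eef_rot: [0.772, 0.636, 0.002, 0.0]
ft_force: [0.3, 0.3, -0.4]
width: 0.0475
grip_force: 0.0
```

Run:
```python
from h import *
im,i=snap("wrist","w5"); delta([.4961,.068,.05],-11)
print(proj(i,[[.496,.068,.056]]))
cv2.imwrite("pics/w5z.png",cv2.resize(im[0:200,220:390],None,fx=3,fy=3,interpolation=cv2.INTER_CUBIC))
```

```text
t 13.3167 tcp [ 0.4743 -0.0417  0.1904] tooly -10.95 delta cm [11.16  0.04 14.05] turn 0.04565012199189766
[[313.97883559  57.00832445]]
```

View pics/w5z.png

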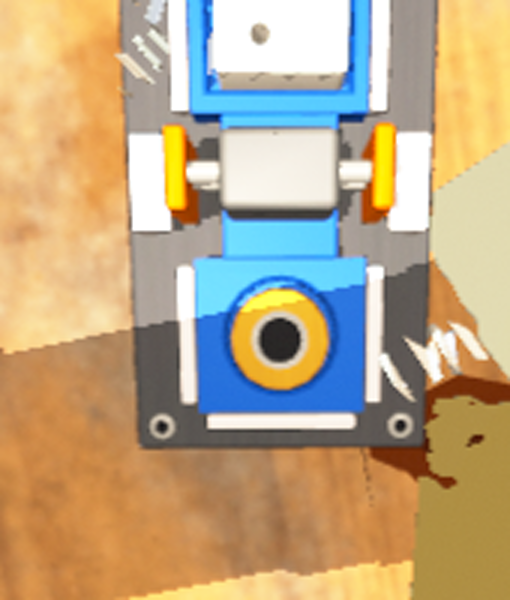

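Both parts sit in their pockets: bush ring centre (280,338) inside its round rim, block down in its recess. Tower top centre is about (280,165). I move over the tower with the fingers open.

>>> arm_command(moves=[3.8,0,0,0,3.8,0,0,0,3.68,0.05,1,0,0,0,3,0,0,0,3,0,0,0,2.5,0,0,0,1.5,0,0,0,0,0,0,0,0,0,0,0,0,0], fingers=98)

```text
time: 14.15
ee_pos: [0.4962, 0.0696, 0.0802]
eef_rot: [0.771, 0.637, 0.0, 0.0]
ft_force: [0.4, -0.7, 0.2]
width: 0.0851
grip_force: 0.0
```

Run:
```python
from h import *
delta([.4964,.0692,.03],-11); print(r.read_state()["width"])
```

```text
t 14.15 tcp [0.4962 0.0696 0.0802] tooly -10.85 delta cm [-0.03  0.03  5.02] turn 0.1491291135437507
0.08505435186392787
```

>>> arm_command(moves=[0,0,1.5,0.1,0,0,1.5,0,0,0,1.2,0,0,0,0.7,0,0,0,0,0,0,0,0,0,0,0,0,0])

```text
time: 14.73
ee_pos: [0.4965, 0.0693, 0.0314]
eef_rot: [0.772, 0.636, 0.001, 0.0]
ft_force: [-1.5, 0.3, 0.0]
width: 0.0853
grip_force: 0.0
```

>>> arm_command(moves=[0,0,0,0,0,0,0,0,0,0,0,0,0,0,0,0,0,0,0,0,0,0,0,0,0,0,0,0,0,0,0,0], fingers=30, squeeze=36)

```text
time: 15.4
ee_pos: [0.4958, 0.0693, 0.0312]
eef_rot: [0.772, 0.636, 0.0, -0.0]
ft_force: [-4.5, -0.5, 12.2]
width: 0.0482
grip_force: 36.0
```

>>> arm_command(moves=[0,0,-0.2,0,0,0,-0.4,0,0,0,-0.5,0,0,0,-0.5,0,0,0,-0.5,0,0,0,-0.5,0,0,0,0,0])

```text
time: 15.98
ee_pos: [0.4965, 0.0693, 0.0578]
eef_rot: [0.772, 0.636, 0.001, 0.0]
ft_force: [1.3, -0.1, -4.4]
width: 0.0477
grip_force: 36.0
```

Run:
```python
from h import *
delta([.4958,.0693,.131],-11); s=r.read_state(); print(s["ft_force"],s["torque"],s["width"],s["grip_force"])
```

```text
t 15.9833 tcp [0.4965 0.0693 0.0578] tooly -10.98 delta cm [-0.01 -0.06 -7.32] turn 0.01741039347125195
[ 1.26425662 -0.11964293 -4.3621205 ] [-0.14486231 -0.06468644  0.01511031] 0.04772434191918433 35.99853157997131
```

Weight −4.4 to −5 N is carried and it came free. I raise it the rest gently.

>>> arm_command(moves=[0,0,-0.4,0,0,0,-0.8,0,0,0,-1,0,0,0,-1.2,0,0,0,-1.2,0,0,0,-1.2,0,0,0,-0.9,0,0,0,-0.5,0,0,0,-0.2,0,0,0,0,0,0,0,0,0,0,0,0,0])

```text
time: 16.98
ee_pos: [0.4955, 0.0691, 0.13]
eef_rot: [0.771, 0.636, -0.001, -0.0]
ft_force: [-0.5, 0.5, -5.5]
width: 0.0475
grip_force: 36.0
```

Run:
```python
from h import *
s=r.read_state(); print(s["ee_pos"],s["ft_force"],s["torque"],s["width"],s["grip_force"],s["joint_vel"].round(3))
im,i=snap("scene","s2"); w,_=snap("wrist","w6")
a=cv2.resize(im[150:270,230:400],(425,300),interpolation=cv2.INTER_CUBIC)
o=np.zeros((600,790,3),np.uint8); o[:300,:425]=a; o[300:600,:480]=cv2.resize(w,(480,300)); cv2.imwrite("pics/fin.png",o)
```

```text
[0.49545254 0.06905665 0.13003237] [-0.49939477  0.477234   -5.49029541] [-0.17186516  0.060643   -0.0306533 ] 0.047497751941892694 35.99862813949585 [-0.001  0.003 -0.001 -0.002  0.001  0.001  0.   ]
```

View pics/fin.png

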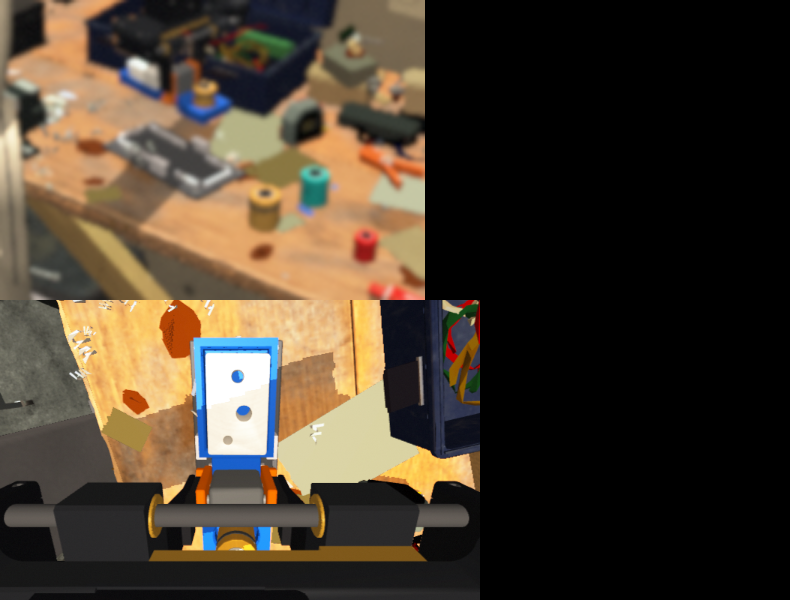

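The picture shows the empty dock, with the cassette raised and both parts in it. A quick numeric check of level, using the plate's far edge (cols 191 and 281, row 340 in the picture, so about (255,53) and (375,53) in wrist pixels).

Run:
```python
from h import *
i=r.camera_info("wrist"); s=r.read_state(); v=np.array([np.cos(np.radians(79)),np.sin(np.radians(79))]); n=np.array([-v[1],v[0]])
im=cv2.imread("pics/w6.png"); h=cv2.cvtColor(im,cv2.COLOR_BGR2HSV); m=cv2.inRange(h,(95,140,120),(115,255,255))
ok=m[40:120,240:390]; 
for row in (60,100,150,200): 
    c=np.where(m[row,230:400])[0]+230; print(row,c.min(),c.max())
print("top row",[np.where(m[:,c])[0].min() for c in (280,315,350)])
for z in (.111,.121,.131):
    print(z,proj(i,[[*(np.array([.4955,.0685])+.1*v+k*.027*n),z] for k in (1,-1)]).round(1).tolist(),proj(i,[[*(np.array([.4955,.0685])+.02*v+k*.027*n),.121] for k in (1,-1)]).round(1).tolist())
```

```text
60 259 369
100 261 368
150 263 366
200 266 364
top row [np.int64(51), np.int64(51), np.int64(51)]
0.111 [[262.2, 54.0], [369.8, 54.1]] [[265.8, 211.8], [365.8, 211.8]]
0.121 [[258.9, 51.0], [373.1, 51.1]] [[265.8, 211.8], [365.8, 211.8]]
0.131 [[255.3, 47.5], [376.9, 47.6]] [[265.8, 211.8], [365.8, 211.8]]
```

```bash
python3 -c "
from bench import r
print(r.close_job())"
```

```text
the job is handed in; nothing more can be done
None
```

The job is handed in: block and bush are seated in their pockets, and the unlatched cassette is held still and level about 10 cm above the dock, at 17 s of the 69 s allowed.

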